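# Put salvaged car parts on their outline mats

## Robot

A 6-joint arm with a two-finger parallel gripper is mounted at the origin on the work surface. World frame = base frame: x ahead of the robot, y to its left, z up, the work surface at z = 0. Lengths are in mm, angles in rad, forces in N, time in s.
With the tool pointing down it reaches from about 275 to 825 mm from the base axis. Payload 5.2 kg.
Tool frame: the origin (TCP) lies at the very end of the fingers, on their centre line; the grasp point (between the pads) lies 19 mm behind it; z points along the fingers, y is the direction in which the jaws open and shut (so a half turn about z gives the same grasp; the last joint's range is limited). The gripper opens to 93 mm and grips with 3 to 60 N. Pads are 15 mm wide; open, the fingers measure 128 mm over their backs; the gripper's body (75 mm by 188 mm) begins 65 mm behind the grasp point.
Start: joints at [-1.546, 0.259, 1.535, -0, 1.348, -0.203], TCP at [124.23, -535.791, 218.653] pointing down, gripper open.
Joint ranges: [-3.14, 3.14], [-0.91, 2.08], [0.19, 2.58], [-1.22, 4.36], [0.22, 2.71], [-3.12, 3.12]. Speed limits (rad/s): [2.57, 2.57, 3.14, 3.14, 3.14, 3.14].

## Interface

Orientations are given as [roll, pitch, yaw] about the fixed x, y, z axes, in that order (R = Rz(yaw) Ry(pitch) Rx(roll)).
In Python, from bench import robot gives the robot as it stands. The module is installed in compiled form; this text tells all that it offers. Calls block until the motion is done:
- robot.move_ptp(position, orientation): joint-space move of the TCP to a pose.
- robot.move_linear(position, ori=None, speed=150, f_stop=None): straight line of the TCP; ori=None keeps the orientation; speed is the mean speed in mm/s. With f_stop (N) it stops when the force on the tool has changed by that much, and returns True; else False.
- robot.move_j(angles): joint-space move.
- robot.move_gripper(opening): opening from 0.0 (shut) to 1.0 (fully open); the grip force is fixed at half the most; returns when the fingers have stopped.
- robot.sleep(seconds).
- robot.inverse_kinematics(position, orientation): joint angles nearest the present ones, or None.
- robot.get_image(name): name is "scene" or "side" or "wrist"; returns a dict with "img" (480x640x3 uint8, blue, green, red), "fovy" (degrees; the focal length in pixels is half the picture's height over the tangent of half this angle, whatever the lens; pixels are square), "cx", "cy" (the principal point, pixels), "eye" and "orientation" of the camera in the world. Camera axes: x right, y down, z forward; pixel columns grow to the right and rows downward; lengths in mm; the calibration is good to about 2 mm. A picture is of the moment at which its call begins. There is no depth.
A pose or a line that the arm cannot do raises robot.MotionError and nothing moves.
- robot.hand_in(): hands the job in, once; it reports no verdict.
Readings, each from a call of its own:
- robot.current_t(): time.
- robot.current_qpos(): joint angles.
- robot.current_joint_vel(): joint speeds.
- robot.current_joint_efforts(): joint torques, N m.
- robot.current_tcp_pos(): TCP position.
- robot.current_eef_rot(): TCP orientation.
- robot.current_contact_force(): force on the tool from outside, world axes, zero at the start.
- robot.current_ft_torque(): the same for the moment, N m.
- robot.current_gripper_width(): opening from 0.0 (shut) to 1.0 (fully open).
Only numpy, scipy, OpenCV 4.12 (cv2) and the standard library are available. Lean on these libraries where they do the work, as an engineer would, in place of code of your own. Each camera call takes 0.05 s, during which the arm holds its last target. There are 200 camera calls.

## Task

Put each of the four salvaged car parts (oil filter, timing sprocket, ignition coil, thermostat housing) upright on the rubber mat painted with its outline, centred, the coil and the housing also turned to line up with their outlines (either way round). Set the parts down rather than dropping them, and leave the blue grease tin and the amber lamp standing where they are.

Things in the scene. Friction and masses are not known exactly. Their poses are not given: they have to be found in the camera images.
- oil_filter: Loose oil filter: upright cylindrical orange canister with a white band, diameter 60 mm, 78 mm tall, the top chamfered above 68 mm, a small dark disc in the middle of the top; 0.2 to 0.4 kg. Grip it across the 60 mm body. Origin at the centre of its underside; z up. It stands upright on the bench at the start. Its turn about z does not matter.
- sprocket: Loose steel timing sprocket lying flat: toothed disc, diameter 84 mm over the 16 teeth and 14 mm thick, with a plain round hub of diameter 32 mm in the middle rising to 50 mm above its underside (grip it by the hub). Origin at the centre of its underside; z up. It stands upright on the bench at the start. 0.3 to 0.55 kg. Its turn about z does not matter.
- coil: Loose ignition coil: black rectangular block 84 mm long (its x) by 36 mm wide (its y) by 34 mm high, two blue posts (diameter 18 mm, with brass tips, up to 52 mm high) on top at x = -28 and +28 mm, silver plate between them. Grip it across the 36 mm width, in the middle. Origin at the centre of its underside; z up. It stands upright on the bench at the start. 0.2 to 0.4 kg. The same either way round.
- housing: Loose aluminium thermostat housing: lozenge-shaped flange 94 mm long (its x) by 52 mm wide (its y), 12 mm thick, a bolt hole at x = -36 and +36 mm, and a round upright neck in the middle, diameter 36 mm, with a dark mouth, rising to 50 mm above the underside (grip it by the neck). Origin at the centre of its underside; z up. It stands upright on the bench at the start. 0.2 to 0.4 kg. The same either way round.
- mat_filter: Its body is a fixed round black rubber mat, diameter 116 mm, 8 mm thick, lying flat on the bench; origin at the centre of its underside, z up. Painted on it in white, centred: a plain circle of 66 mm with a solid white spot of 22 mm in the middle: the oil filter's outline.
- mat_sprocket: Its body is a fixed round black rubber mat, diameter 116 mm, 8 mm thick, lying flat on the bench; origin at the centre of its underside, z up. Painted on it in white, centred: a toothed circle of about 87 mm with a small ring of 34 mm in it: the sprocket's outline.
- mat_coil: Its body is a fixed round black rubber mat, diameter 116 mm, 8 mm thick, lying flat on the bench; origin at the centre of its underside, z up. Painted on it in white, centred: a rectangle 90 mm (along its x) by 42 mm (its y) with two solid spots on its x axis: the coil's outline.
- mat_housing: Its body is a fixed round black rubber mat, diameter 116 mm, 8 mm thick, lying flat on the bench; origin at the centre of its underside, z up. Painted on it in white, centred: a lozenge 100 mm (along its x) by 58 mm (its y), with a dot at each end and a ring of 36 mm in the middle: the housing's outline.
- grease_tin: Bystander, loose, to be left alone: upright blue tin with a bare steel lid, diameter 69 mm, 58 mm tall. Origin at the centre of its underside, z up.
- lamp: Bystander, loose, to be left alone: indicator lamp, square grey base 60 x 60 mm, amber dome, 43 mm tall in all. Origin at the centre of its underside, z up.
There are look-alikes about, which are no part of the job. What is shaped like the housing but purple or turquoise is not meant. Leave any purple look-alike of the coil alone.

How it is judged:
By the outcome, as a careful person would: the job done as asked, in the order asked, and still so for the second after the job is handed in, with the robot touching nothing.
It also fails if it takes over 112 s, if anything falls off the work surface, if the arm or the gripper's body presses on something with over 40 N, if the wrist force passes 120 N, or if a joint passes its speed limit or range.

## Working session

There is one attempt and no reset: what is moved stays moved. The work goes in short steps, each a Python script; the robot and the scene stay as the last script left them, time stands still between calls to the robot, and variables do not carry over. Pictures are saved under pics/ and viewed, about 12 in all and at most 16, crops included, and the job is handed in when it is done.

```bash
mkdir -p pics; python3 - <<'E'
from bench import robot
import cv2
for n in ["scene","side","wrist"]:
    d=robot.get_image(n); cv2.imwrite(f"pics/{n}0.png",d["img"])
    print(n,d["fovy"],d["cx"],d["cy"],d["eye"],d["orientation"],{k:v for k,v in d.items() if k not in("img","fovy","cx","cy","eye","orientation")})
print(robot.current_t(),robot.current_eef_rot())
E
```

```text
scene 51.339930702644075 320.0035614965198 240.31413534060158 [ 852.36043126 -580.19798557 1062.47598641] [-2.54573071e+00  1.54571332e-03  5.50170572e-01] {}
side 56.481274290978796 316.1994965306075 235.6263911524463 [367.06432188 696.194757   734.62522451] [-2.33005721 -0.0067995  -2.92660973] {}
wrist 71.65760112978288 325.3208764647029 238.37811113218063 [ 200.27753701 -517.79008002  383.67400717] [ 2.86009599e+00  2.10361708e-03 -1.34300902e+00] {}
0.15 [-3.14015884e+00 -2.84113295e-04  2.27806396e-01]
```

View pics/scene0.png

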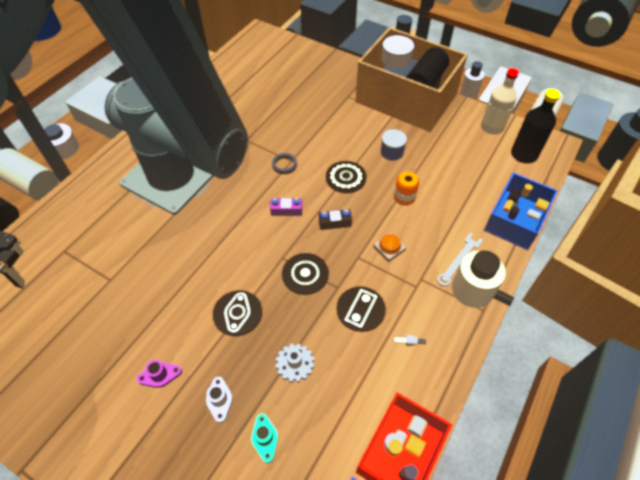

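View pics/side0.png

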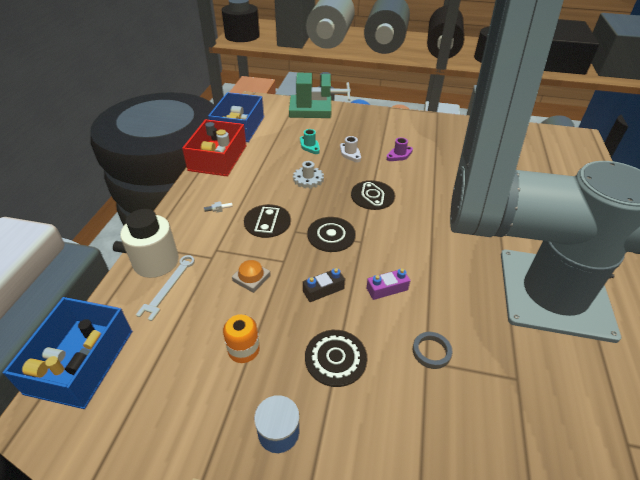

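Scene view:
- **Mats:** filter (305,273), sprocket (346,176), coil (361,308), housing (237,312).
- **Coil:** black at (335,217). The look-alike is purple at (286,206).
- **Housing:** bare aluminium at (219,398). Look-alikes are purple (159,373) and turquoise (264,437).
- **Filter:** orange canister (407,187). The amber dome (390,243) is the lamp.
- **Sprocket:** (295,362). The ring at (285,163) and the toothed mat are not it.
- **Leave alone:** blue grease tin (393,145).

The side view agrees.

```bash
cat > h.py <<'E'
import numpy as np, cv2
from scipy.spatial.transform import Rotation as R
def ray(d,px):
    px=np.atleast_2d(np.asarray(px,float)); f=240/np.tan(np.radians(d["fovy"])/2)
    v=np.c_[(px[:,0]-d["cx"])/f,(px[:,1]-d["cy"])/f,np.ones(len(px))]
    return v@R.from_euler("xyz",d["orientation"]).as_matrix().T
def plane(d,px,z):
    v=ray(d,px); e=np.asarray(d["eye"]); return (e+v*((z-e[2])/v[:,2])[:,None])[:,:2]
def proj(d,p):
    f=240/np.tan(np.radians(d["fovy"])/2)
    c=R.from_euler("xyz",d["orientation"]).as_matrix().T@(np.asarray(p,float)-d["eye"])
    return np.array([d["cx"]+f*c[0]/c[2],d["cy"]+f*c[1]/c[2]])
def blobs(mask,amin=4):
    n,l,s,c=cv2.connectedComponentsWithStats(mask.astype(np.uint8),connectivity=8)
    return [(i,s[i],c[i],l==i) for i in range(1,n) if s[i][4]>=amin]
def paint(d,seed,r,z=8):
    """white paint on mat near seed: centre and long-axis angle in world"""
    hsv=cv2.cvtColor(d["img"],cv2.COLOR_BGR2HSV); m=(hsv[...,1]<90)&(hsv[...,2]>130)
    yy,xx=np.indices(m.shape); m&=np.hypot(xx-seed[0],yy-seed[1])<r
    ys,xs=np.nonzero(m); w=plane(d,np.c_[xs,ys],z).astype(np.float32)
    (c,s,a)=cv2.minAreaRect(w)
    if s[0]<s[1]: a+=90
    return np.array(c),np.array(s),a%180,w.mean(0)
E
python3 - <<'E'
from h import *; from bench import robot
np.set_printoptions(precision=1,suppress=True)
sc=robot.get_image("scene"); sd=robot.get_image("side")
for n,a,b in [("filter",(305,273),(331,233)),("sprk",(346,176),(336,357)),("coil",(361,308),(267,220)),("hous",(237,312),(373,194))]:
    print(n,*paint(sc,a,19),"|",*paint(sd,b,25 if n!="sprk" else 28))
for n,a,b,z in [("filter top",(408,177),(239,325),78),("sprk hub",(294,353),(308,167),50),("hous mouth",(217,395),(350,141),50),("coil post1",(325,212),(310,284),52),("coil post2",(347,213),(337,274),52),("tin",(394,137),(277,412),58),("lamp",(390,243),(250,270),30),("purple coil",(286,203),(388,280),34),("purple h",(157,366),(401,143),50),("turq",(263,430),(309,134),50)]:
    print(n,plane(sc,a,z)[0],plane(sd,b,z)[0])
cr=lambda d,c,r:cv2.resize(d["img"][c[1]-r:c[1]+r,c[0]-r:c[0]+r],(260,260),interpolation=cv2.INTER_CUBIC)
cv2.imwrite("pics/crops.png",np.vstack([np.hstack([cr(sc,c,32) for c in [(407,187),(295,362),(219,398)]]),np.hstack([cr(sc,(335,217),32),cr(sd,(323,284),32),cr(sd,(350,147),32)])]))
E
```

```text
filter [494.4 -70.1] [68.8 68. ] 31.47335433959961 [494.5 -70.5] | [493.9 -72. ] [66.1 66.7] 134.7691650390625 [494.2 -71.8]
sprk [423.9 253.6] [91.2 90.8] 54.60829162597656 [424.2 252.9] | [422.2 252.5] [87.9 86.8] 28.065631866455078 [421.9 253.8]
coil [657.  -83.5] [47.1 95.5] 94.50742864608765 [657.4 -84.9] | [657.4 -84.6] [44.5 92.6] 94.4966402053833 [656.9 -82.9]
hous [ 417.  -243.2] [60.5 93.2] 126.02188873291016 [ 417.1 -244.1] | [ 415.7 -244.5] [59.5 94. ] 137.6932029724121 [ 415.3 -242.7]
filter top [593.4 277.6] [594.1 272.6]
sprk hub [ 596.2 -271.2] [ 594.1 -263.4]
hous mouth [ 512.  -427.3] [ 506.  -416.1]
coil post1 [458.2  83.8] [498.2 131.9]
coil post2 [507.5 110.3] [450.5  94. ]
tin [488.9 409.5] [489.2 400.7]
lamp [637.8  99.8] [634.9 103.9]
purple coil [348.6  67.7] [346.9  71.3]
purple h [ 367.2 -444.9] [ 362.2 -438.2]
turq [ 630.8 -434.4] [ 629.1 -427.1]
```

View pics/crops.png

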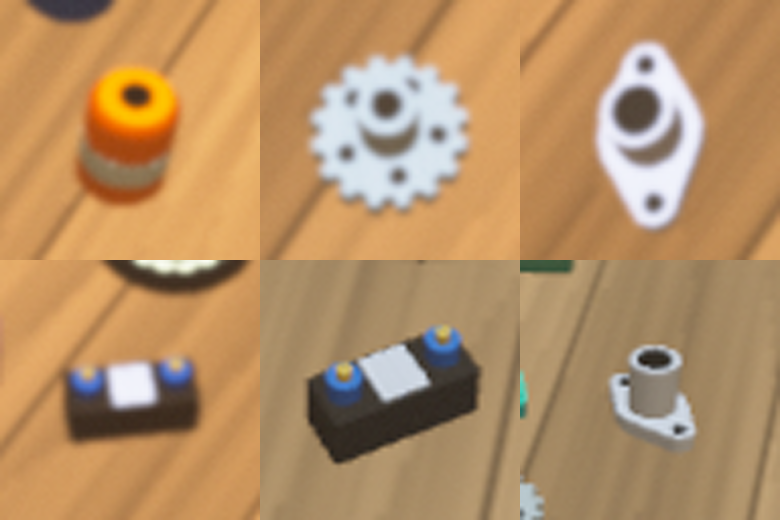

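View pics/wrist0.png

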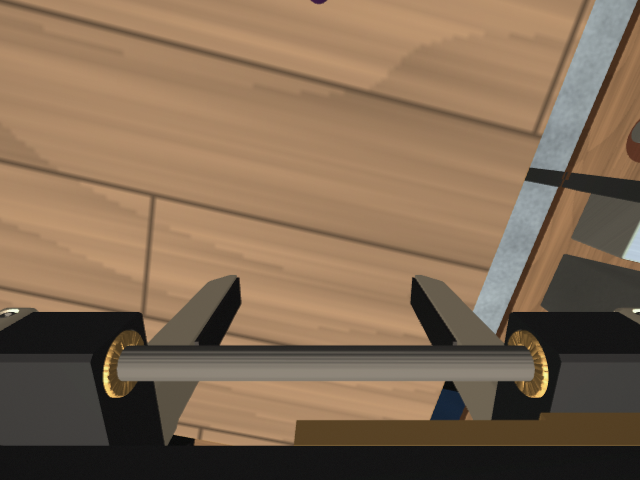

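The crops confirm the choices: orange canister, steel sprocket with hub, silver housing, black coil. Next is a quick wrist-camera tour with each target directly under the lens, where height parallax vanishes.

```bash
cat > tour.py <<'E'
from h import *; from bench import robot
import pickle
T={"filter":(594,275,78),"sprocket":(595,-267,50),"coil":(478,103,34),"housing":(509,-421,50),"mat_filter":(494,-71,8),"mat_sprocket":(423,253,8),"mat_coil":(657,-84,8),"mat_housing":(416,-244,8)}
def look(x,y,z=215):
    a=np.arctan2(y,x); robot.move_ptp([x-78*np.cos(a),y-78*np.sin(a),z],[np.pi,0,a]); robot.sleep(.15); return robot.get_image("wrist")
E
python3 - <<'E'
from tour import *
D={}
for n in ["housing","mat_housing","sprocket","mat_coil","mat_filter","coil","mat_sprocket","filter"]: 
    D[n]=look(*T[n][:2])
pickle.dump(D,open("D.pkl","wb")); print(robot.current_t())
cell=[]
for n in T:
    d=D[n]; c=proj(d,T[n]).astype(int); print(n,c,d["eye"])
    c[0]=np.clip(c[0],90,550); c[1]=np.clip(c[1],90,390)
    cell.append(cv2.resize(d["img"][c[1]-90:c[1]+90,c[0]-90:c[0]+90],(200,200)))
cv2.imwrite("pics/tour.png",np.vstack([np.hstack(cell[:4]),np.hstack(cell[4:])]))
E
```

```text
8.1667
filter [326 140] [592.68902063 274.96145892 381.27787923]
sprocket [325 140] [ 593.8039443  -266.72147425  381.17234219]
coil [324 142] [478.74252715 101.955958   380.64267902]
housing [324 141] [ 508.41436174 -421.35995319  380.73863601]
mat_filter [325 143] [495.58540639 -71.37690742 381.00238844]
mat_sprocket [323 142] [423.97084083 251.83060872 380.73222815]
mat_coil [323 142] [656.69715686 -85.77000121 380.82051887]
mat_housing [325 143] [ 416.89917842 -245.06016184  380.92087192]
```

View pics/tour.png

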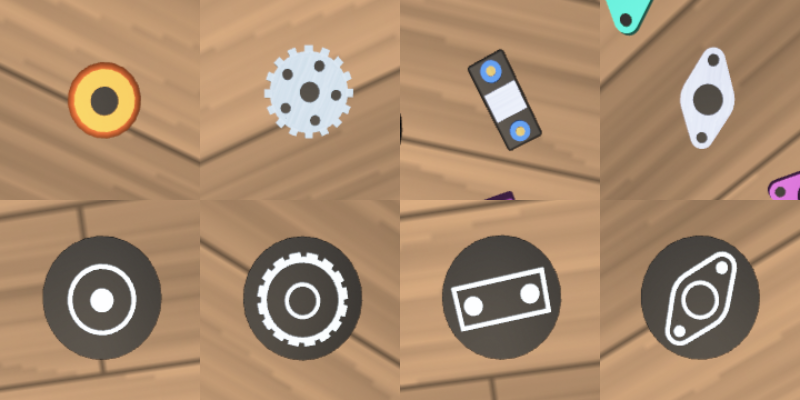

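The tour shows all eight targets cleanly, each near pixel (325,142) in its frame. Next I measure blobs in these frames.

```bash
cat > meas.py <<'E'
from tour import *
def blob_pts(d,mask,c,r,z,amin):
    yy,xx=np.indices(mask.shape); m=mask&(np.hypot(xx-c[0],yy-c[1])<r)
    return [(plane(d,b[2],z)[0],b[1][4],np.hypot(*(b[2]-c))) for b in blobs(m,amin)]
def meas(n,d,t=None):
    """-> centre xy, alternatives, angle(deg) or None"""
    t=T[n] if t is None else t; c=proj(d,t); hsv=cv2.cvtColor(d["img"],cv2.COLOR_BGR2HSV); h,s,v=[hsv[...,i] for i in range(3)]
    white=(s<60)&(v>150); ang=None
    line=lambda a,b:np.degrees(np.arctan2(*(b-a)[::-1]))%180
    if n.startswith("mat"):
        cc,sz,a,_=paint(d,c,52)
        alt=[cc]; 
        B=blob_pts(d,white,c,52,8,20)
        if n in("mat_coil","mat_housing"):
            B=sorted(B,key=lambda b:-b[1])[1:]; B=[b for b in B if b[2]>15]
            p,q=B[0][0],B[1][0]; return (p+q)/2,alt+[np.linalg.norm(p-q),sz],line(p,q)
        return cc,[sz]+[b[0] for b in B],None
    if n=="filter":
        B=sorted(blob_pts(d,v<100,c,25,78,20),key=lambda b:-b[1]); 
        m=(s>100)&(h<28)&(v>180); O=sorted(blob_pts(d,m&(s>120),c,48,72,300),key=lambda b:-b[1])
        return B[0][0],[b[:2] for b in O],None
    if n=="sprocket":
        B=min(blob_pts(d,v<110,c,38,50,15),key=lambda b:b[2]); 
        yy,xx=np.indices(v.shape); ys,xs=np.nonzero((s<60)&(v>120)&(np.hypot(xx-c[0],yy-c[1])<60))
        o=cv2.minEnclosingCircle(plane(d,np.c_[xs,ys],14).astype(np.float32)); return B[0],[B[1],o],None
    if n=="coil":
        B=sorted(blob_pts(d,(h>95)&(h<125)&(s>100)&(v>100)|(h>15)&(h<30)&(s>80)&(v>180)&(np.hypot(*(np.indices(v.shape)[::-1]-c[:,None,None]))<42),c,45,47,60),key=lambda b:-b[1])
        p,q=B[0][0],B[1][0]; W=max(blob_pts(d,white,c,25,34,60),key=lambda b:b[1]); return (p+q)/2,[np.linalg.norm(p-q),W[0]],line(p,q)
    if n=="housing":
        dark=(v<125); B=sorted(blob_pts(d,dark,c,45,12,12),key=lambda b:-b[1]); mouth=max(blob_pts(d,dark,c,45,50,12),key=lambda b:b[1])
        p,q=B[1][0],B[2][0]; return mouth[0],[(p+q)/2,np.linalg.norm(p-q),[b[1] for b in B]],line(p,q)
E
python3 - <<'E'
from meas import *
np.set_printoptions(precision=1,suppress=True)
D=pickle.load(open("D.pkl","rb")); M={}
for n in T: M[n]=meas(n,D[n]); print(n,*M[n])
pickle.dump(M,open("M.pkl","wb"))
E
```

```text
filter [595.5 272.5] [(array([595.2, 273.4]), np.int32(2503))] None
sprocket [ 598.8 -276.9] [np.int32(237), ((598.637939453125, -276.9801025390625), 42.46320343017578)] None
coil [478.6  98.6] [np.float64(55.18201238217795), array([478.6,  98.3])] 39.31052156620032
housing [ 506.5 -426.1] [array([ 506.5, -426. ]), np.float64(72.01542538760964), [np.int32(570), np.int32(83), np.int32(69)]] 131.59744198972245
mat_filter [494.9 -72.4] [array([65.8, 66.4]), array([495.7, -72.4]), array([494.9, -72.1])] None
mat_sprocket [423.4 252.4] [array([86.8, 87.6]), array([425.2, 253.1]), array([423.7, 252.2])] None
mat_coil [657.6 -84.3] [array([657.4, -84.2]), np.float64(56.10020868898781), array([42.9, 91.2])] 94.6087817815244
mat_housing [ 416.9 -244. ] [array([ 416.8, -244. ]), np.float64(72.06597830109928), array([59. , 94.1])] 114.81776885773861
```

Two estimates agree within about 1 mm for each target, so I'll start with the filter.

```bash
cat > pp.py <<'E'
from meas import *
M=pickle.load(open("M.pkl","rb"))
G={"filter":30,"sprocket":19,"coil":6,"housing":18}; H=150
def near(a,xy):
    r=np.arctan2(xy[1],xy[0]); return a+np.pi*np.round((r-a)/np.pi)
def go(n,src=None,sang=None,z0=0):
    p=M[n][0] if src is None else src; q=M["mat_"+n][0]; g=G[n]
    if M[n][2] is None: a,b=np.arctan2(p[1],p[0]),np.arctan2(q[1],q[0])
    else: a,b=near(np.radians(M[n][2] if sang is None else sang),p),near(np.radians(M["mat_"+n][2]),q)
    robot.move_gripper(1.0)
    robot.move_ptp([*p,H],[np.pi,0,a]); 
    s=robot.move_linear([*p,g+z0],speed=120,f_stop=10)
    robot.move_gripper(0.0); print(n,"pick stop",s,"width",robot.current_gripper_width()*93,robot.current_tcp_pos())
    robot.move_linear([*p,H+30],speed=150)
    print("held",robot.current_gripper_width()*93,robot.current_contact_force())
    robot.move_ptp([*q,H+30],[np.pi,0,b])
    robot.move_linear([*q,g+8+8],speed=150); robot.sleep(.2)
    s=robot.move_linear([*q,g+8-3],speed=20,f_stop=3)
    print("set down",s,robot.current_tcp_pos()-np.r_[q,g+8],robot.current_contact_force())
    robot.sleep(.2); robot.move_gripper(1.0); robot.move_linear([*q,H],speed=150)
def check(n):
    q=M["mat_"+n][0]; d=look(*q); m=meas(n,d,(*q,T[n][2]+8)); 
    print("check",n,"off",m[0]-q,m[1],m[2],"mat",M["mat_"+n][2],"t",robot.current_t()); return d
E
python3 - <<'E'
from pp import *
np.set_printoptions(precision=1,suppress=True)
go("filter"); cv2.imwrite("pics/pf.png",check("filter")["img"])
E
```

```text
filter pick stop False width 59.626535948745094 [595.6 272.4  30.1]
held 59.68546670242549 [-0.3 -0.3 -3.3]
set down True [ 0.  -0.  -0.1] [-0.3 -0.2  2.8]
check filter off [-0.   0.7] [(array([494.8, -71.4]), np.int32(2822))] None mat None t 17.3667
```

View pics/pf.png

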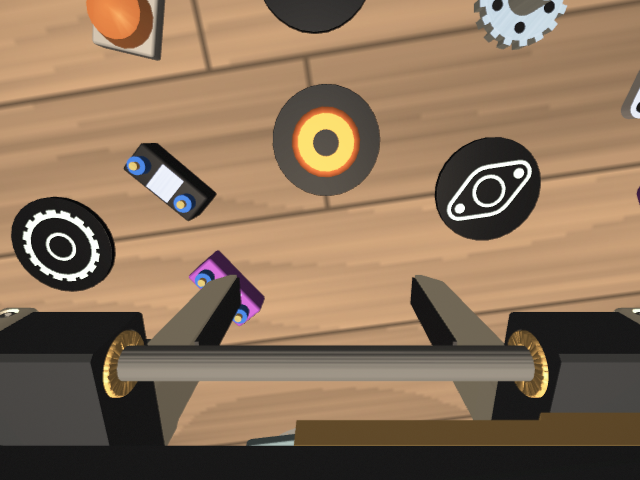

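The filter stands upright at (326,142), centred on its mat at (326,140), 0.7 mm off. I'll do the other three, each with a check.

```bash
python3 - <<'E'
from pp import *
np.set_printoptions(precision=1,suppress=True)
C=[]
for n in ["sprocket","coil","housing"]:
    go(n); w=robot.current_gripper_width(); d=check(n); C.append(cv2.resize(d["img"][42:242,225:425],(260,260)))
cv2.imwrite("pics/p3.png",np.hstack(C))
sc=robot.get_image("scene"); cv2.imwrite("pics/sc1.png",sc["img"])
E
```

```text
sprocket pick stop False width 31.317132672695877 [ 598.8 -277.    19. ]
held 31.775891086201987 [-0.4  0.5 -3.4]
set down True [-0.  -0.  -0.5] [ 0.7 -0.2  3. ]
check sprocket off [0.4 0.4] [np.int32(253), ((423.4697265625, 252.29318237304688), 43.50006103515625)] None mat None t 28.875
coil pick stop False width 35.74023120084378 [478.5  98.6   6. ]
held 35.81263687116895 [-0.2 -0.4 -3.8]
set down True [ 0.  -0.  -0.1] [-1.   0.5  3.8]
check coil off [0.7 1.4] [np.float64(56.71606382878584), array([658.4, -83. ])] 94.4427933549662 mat 94.6087817815244 t 40.6833
housing pick stop False width 35.79211579123674 [ 506.4 -426.1   18. ]
held 35.81850074857423 [-0.4  0.5 -3.7]
set down True [ 0.  -0.  -0.4] [0.5 0.2 4.1]
check housing off [-25.5 -12.5] [array([ 431., -236.]), np.float64(30.040330436513113), [np.int32(1407), np.int32(1336), np.int32(604), np.int32(86), np.int32(73)]] 29.03314511710758 mat 114.81776885773861 t 51.3667
```

View pics/p3.png

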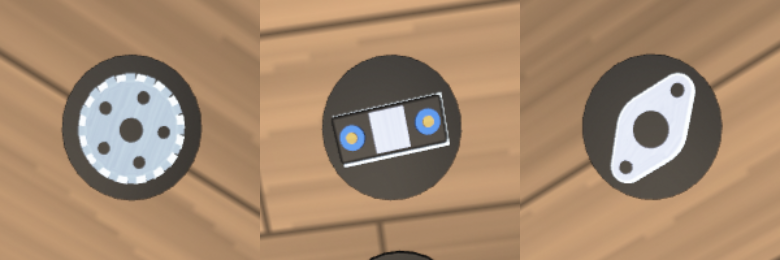

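View pics/sc1.png

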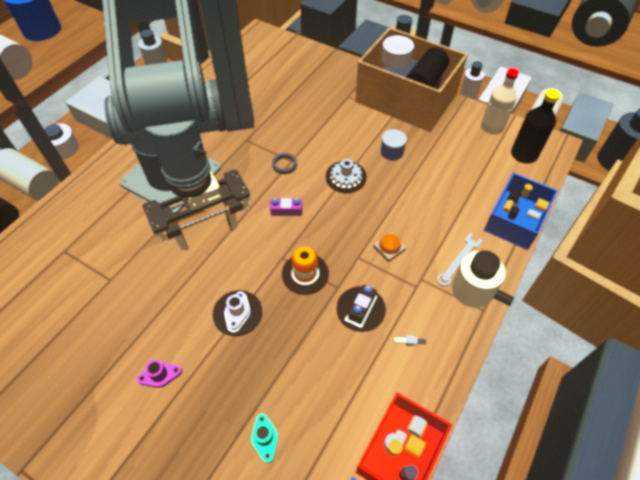

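Sprocket is 0.6 mm off, coil about 1.5 mm off and 0.2° out. The coil and housing outlines show around the parts, and the tin, lamp and look-alikes are where they were. The housing number is wrong because the dark mat merged with the dark holes in the mask, so I'll recompute it on only the holes. I'll compare the bystanders too.

```bash
python3 - <<'E'
from pp import *
np.set_printoptions(precision=1,suppress=True)
q=M["mat_housing"][0]; d=robot.get_image("wrist"); c=proj(d,(*q,58)); v=cv2.cvtColor(d["img"],cv2.COLOR_BGR2HSV)[...,2]
B=[b for b in blob_pts(d,v<125,c,45,20,12)]; B=sorted([b for b in B if b[1]<900],key=lambda b:-b[1])[:3]
p,r=B[1][0],B[2][0]; print("sizes",[b[1] for b in B],"holes mid off",(p+r)/2-q,"sep",np.linalg.norm(p-r),"ang",np.degrees(np.arctan2(*(r-p)[::-1]))%180,"want",M["mat_housing"][2])
a,b=cv2.imread("pics/scene0.png"),cv2.imread("pics/sc1.png")
for n,(x,y) in {"tin":(393,145),"lamp":(390,243)}.items(): print(n,"max diff",np.abs(a[y-18:y+18,x-18:x+18].astype(int)-b[y-18:y+18,x-18:x+18]).mean())
print(robot.current_t(),robot.current_tcp_pos())
E
```

```text
sizes [np.int32(605), np.int32(86), np.int32(72)] holes mid off [0.7 0.6] sep 71.93521390705116 ang 114.86297720644815 want 114.81776885773861
tin max diff 1.8155864197530864
lamp max diff 1.724537037037037
51.4667 [ 349.6 -204.6  214.3]
```

Everything checks out: the housing is 0.9 mm and 0.05° off, and the bystanders haven't moved. Handing in.

```bash
python3 -c "
from bench import robot
robot.hand_in(); print(robot.current_t())"
```

```text
the job is handed in; nothing more can be done
the job is handed in; nothing more can be done
```

All four parts are upright on their own mats, placed in the order filter, sprocket, coil, housing. The job was handed in with the robot's clock at about 51 s, the arm clear of everything. Each part was lowered slowly until light contact before the gripper opened.

My last wrist-camera checks against the painted outlines showed:

| Part | Off centre | Turn error |
|---|---|---|
| Oil filter | 0.7 mm | does not matter |
| Sprocket | 0.6 mm | does not matter |
| Coil | about 1.5 mm | 0.2° |
| Housing | 0.9 mm | 0.05° |

- **Failed check:** the first automatic housing check gave a false reading (about 28 mm off) because its mask picked up the black mat. Measuring only the housing's holes gave the values above, and the picture agrees.
- **Coil left as is:** I did not regrip it, since 1.5 mm is within the cameras' stated accuracy of about 2 mm.
- **Bystanders:** the grease tin and lamp look unchanged between the first and last scene pictures, and the look-alikes were not touched.

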